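Run the sample sled in under the microscope and shut the gate

TASK

Get the microscope ready to measure: with the fingertips, push the sample sled along its track until it sits fully home against the end stop under the objective, then push the hinged gate of the beam guard fully shut behind it. Do not lift the sled, do not touch or unseat the dish that rides on it, and leave the other things on the bench where they are.

Things in the scene. Friction and masses are not known exactly. Their poses are not given: they have to be found in the camera images.
- stage: black optical breadboard, 320 x 580 x 12 mm, fixed, but placed and turned (up to 0.2 rad) anew each time; its top is 12 mm above the table. Origin: underside, below the middle of the gate's doorway. Its +y runs along the track, inwards to the microscope; its +x points away from the robot. The sled's track lies along x = 0: two rails 10 mm high, outer edges at x = -54 and +54 mm, y = -200 to +200 mm.
- end_stop (a point): middle of the end stop's face at the inner end of the track, 23 mm above the table; in the stage's frame x = 0, y = 180 mm
- guard (a point): middle of the doorway of the beam guard, at its top, 92 mm above the table, over the stage's origin. The guard is two dark upright panels on the board, tops 87 mm above the table, at x = -85 and +85 mm, from y = 0 to 200 mm in the stage's frame, open above, with 12 mm thick posts at both sides of the doorway.
- objective (a point): lower tip of the microscope's objective, 60 mm above the table, at x = 0, y = 135 mm in the stage's frame; 30 mm wide, below a nosepiece 72 mm wide from 200 mm up. The white microscope arm (underside 232 mm above the table) reaches from its column at y = 350 mm out to y = 92 mm. A positioner 130 mm high stands at x = 118, y = 235 mm.
- sled: loose aluminium sled, about 0.45 kg, lying on the board between the rails (2 mm play each side): plate 80 mm wide (x), 170 mm long (y), 14 mm thick, with an upright push plate 70 mm wide, 10 mm thick at its outer (-y) end, top 72 mm above the table. Origin: centre of its underside; axes as the stage's. Slides with plain friction, 2 to 6 N. Starts 100 to 160 mm short of home; home = y 95 mm in the stage's frame.
- sled_push (a point): centre of the back (-y) face of the sled's push plate, 36 mm above the sled's underside, 48 mm above the table: the place to push, in the sled's +y direction. With the sled home it is at y = 10 mm in the stage's frame, just inside the shut gate
- sled_seat (a point): centre of the dish's seat on the sled's top face, 40 mm to +y of the sled's centre, ringed by four black ribs 4 mm high
- dish: closed clear petri dish, 56 mm across, 14 mm tall, 20 g, loose in the sled's seat; origin at the centre of its underside. It rides along and must not be touched.
- gate (a joint): angle of the gate about its upright hinge, rad: 0 = shut across the doorway, grows as it swings out to the stage's -y side; at pi/2 it stands along -y on the robot side of the track. Stops at 0 and 2.0; starts between 1.45 and 1.8. Stays where it is left (about 0.04 N m of friction), no latch. It cannot shut while the sled's push plate is in its way.
- gate_hinge (a point): gate's hinge axis at mid-height, 56 mm above the table; in the stage's frame x = -79, y = -6 mm. The gate is a bright aluminium plate, 156 mm from hinge to free edge, 8 mm thick, from 28 to 84 mm above the table. At joint value q it points from the hinge along (cos q, -sin q) in the stage's frame; it is pushed shut on its outer face, whose outward normal is (-sin q, -cos q).
- gate_edge (a point): middle of the gate's free edge, 156 mm from the hinge, at mid-height, 56 mm above the table
- vial: small clear glass vial with a black cap, 26 mm across, 50 mm tall, standing on the far strip of the breadboard, beside the track; a bystander, to be left alone. Origin at its underside.
- jar: small amber glass jar with a white cap, 36 mm across, 45 mm tall, standing on the far strip of the breadboard, beside the track; a bystander, to be left alone. Origin at its underside.
- dishes: stack of three small closed petri dishes, 42 mm across, 36 mm tall, standing on the far strip of the breadboard, beside the track; a bystander, to be left alone. Origin at its underside.
- post: steel optical post on a round foot, foot 32 mm across, 55 mm tall, standing on the far strip of the breadboard, beside the track; a bystander, to be left alone. Origin at its underside.
- driver: screwdriver lying down, about 160 mm long, on the table to the robot's right; a bystander, to be left alone. Origin at its underside.
- tweezers: steel tweezers lying down, about 125 mm long, on the table to the robot's right; a bystander, to be left alone. Origin at its underside.
- mouse: black computer mouse, 100 x 58 x 32 mm, on the table to the robot's right; a bystander, to be left alone. Origin at its underside.
Not all that is in view belongs to the job. There is more than one size of the sled; the one meant has the size given above.

How it is judged:
By the outcome, as a careful person would: the job done as asked, in the order asked, and still so for the second after the job is handed in, with the robot touching nothing.
It also fails if it takes over 56 s, if anything falls off the work surface, if the arm or the gripper's body presses on something with over 40 N, if the wrist force passes 120 N, or if a joint passes its speed limit or range.

ROBOT

A 6-joint arm with a two-finger parallel gripper is mounted at the origin on the work surface. World frame = base frame: x ahead of the robot, y to its left, z up, the work surface at z = 0. Lengths are in m, angles in rad, forces in N, time in s.
With the tool pointing down it reaches from about 0.35 to 0.85 m from the base axis. Payload 8.1 kg.
Tool frame: the origin (TCP) lies at the very end of the fingers, on their centre line; the grasp point (between the pads) lies 19 mm behind it; z points along the fingers, y is the direction in which the jaws open and shut (so a half turn about z gives the same grasp; the last joint's range is limited). The gripper opens to 93 mm and grips with 3 to 60 N. Pads are 15 mm wide; open, the fingers measure 128 mm over their backs; the gripper's body (75 mm by 188 mm) begins 65 mm behind the grasp point.
Start: joints at [-1.231, 0.13, 1.488, -0, 1.523, -0.085], TCP at [0.247, -0.547, 0.219] pointing down, gripper open.
Joint ranges: [-2.96, 2.96], [-0.89, 2.26], [0.02, 2.5], [-1.34, 4.48], [0, 2.73], [-2.66, 2.66]. Speed limits (rad/s): [2.39, 2.39, 2.79, 3.14, 3.14, 3.14].

INTERFACE

Orientations are given as a rotation vector (axis times angle).
In Python, from cell import r gives the robot as it stands.
- The arm moves only by the shell command python3 -m crank 'ROWS' [FORCE]. ROWS is JSON, a list of rows, each a list of 7 numbers: the finger opening in cm, from 0 to 9.3, then the shift along the tool's x, y, z in cm, then the turn, a rotation vector about the tool's x, y, z in degrees. A call has 1 to 5 rows; each row shifts and turns the commanded pose from where the row before left it, along the tool's axes as they then stand; what a row does not reach is not made up. A row lasts 1/8 s, in which the tool goes at most 62.5 mm and 10.7 degrees, less where a joint would pass 70% of its speed; a pose out of reach is approached as far as the arm can. A call with a gripper value outside its range is refused whole. The fingers move at their own pace and stop on an object; FORCE is the grip in N (left out, the last holds). Time passes only in rows, so rows that do not move let the fingers close. It gives the time, the measured TCP pose, the force and the opening at its end, in the units of the state.
- r.read_state(): the state, without advancing time (a new reading comes with each control period).
- r.grab_frame(name): name is "side" or "top" or "wrist"; returns a dict with "frame" (480x640x3 uint8, red, green, blue), "intrinsics" (3x3 intrinsics, pixels), "origin" and "rotation" of the camera in the world. Camera axes: x right, y down, z forward; pixel columns grow to the right and rows downward; lengths in m; the calibration is good to about 2 mm. A picture is of the moment at which its call begins. There is no depth.
- r.hand_in(): hands the job in, once; it reports no verdict.
The state is a dict: "clock": time; "qpos": joint angles; "joint_vel": joint speeds; "tau": joint torques, N m; "tool_pos": TCP position; "tool_rot": TCP orientation; "ft_force": force on the tool from outside, world axes, zero at the start; "ft_torque": the same for the moment, N m; "width": finger opening in m.
Only numpy, scipy, OpenCV 4.12 (cv2) and the standard library are available. Lean on these libraries where they do the work, as an engineer would, in place of code of your own. Each camera call takes 0.05 s, during which the arm holds its last target.

## Working session

There is one attempt and no reset: what is moved stays moved. The work goes in short steps, Python scripts to look and compute and a shell command to move; the robot and the scene stay as the last step left them, time stands still between calls to the robot, and variables do not carry over. Pictures are saved under pics/ and viewed, and the job is handed in when it is done.

```bash
ls; mkdir -p pics
python3 - <<'E'
from cell import r
import cv2
s=r.read_state()
for k,v in s.items(): print(k,v)
for n in ["side","top","wrist"]:
    f=r.grab_frame(n); cv2.imwrite(f"pics/{n}0.png",f["frame"][:,:,::-1]); print(n,f["intrinsics"],f["origin"],f["rotation"])
E
```

```text
pics
clock 0.0
qpos [-1.23139120e+00  1.31180359e-01  1.48929490e+00  3.38152745e-05
  1.52301460e+00 -8.53829602e-02]
joint_vel [-2.78923323e-03 -6.73584525e-04 -2.89253670e-04  1.98386278e-03
  4.45812367e-04 -8.93676490e-05]
tau [ 6.58323188e-05 -5.59848797e+01 -4.91749871e+01  7.67670991e-02
  3.59538943e-02 -1.57915438e-04]
tool_pos [ 0.2471221  -0.54610223  0.21756743]
tool_rot [-3.06915480e+00 -6.61849934e-01  3.24670431e-04]
ft_force [ 0.14096881 -0.64532664  0.00256914]
ft_torque [-0.00859644 -0.00652484  0.04445724]
width 0.09296542852268007
side [[507.55401441   0.         317.0090876 ]
 [  0.         507.55401441 244.64217908]
 [  0.           0.           1.        ]] [ 0.37878671 -0.91925167  0.645973  ] [-2.17467301  0.17035425 -0.08907268]
top [[513.22717858   0.         317.42237395]
 [  0.         513.22717858 239.4614697 ]
 [  0.           0.           1.        ]] [ 0.25246524 -0.13953485  1.36071353] [-2.13186928  2.10008567 -0.20270803]
wrist [[427.04873926   0.         320.23776631]
 [  0.         427.04873926 240.48121909]
 [  0.           0.           1.        ]] [ 0.31328624 -0.51691119  0.38460542] [ 2.44933028 -1.58079359 -0.21122438]
```

View pics/top0.png

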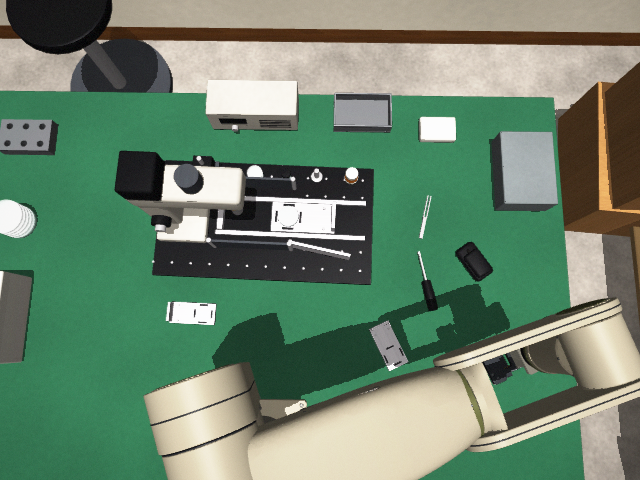

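View pics/side0.png

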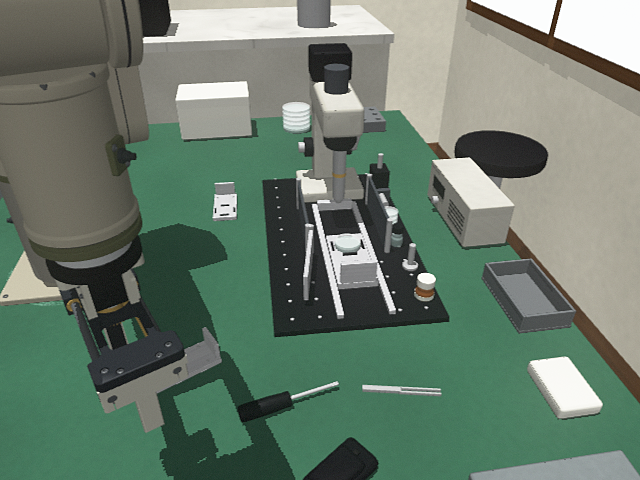

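View pics/wrist0.png

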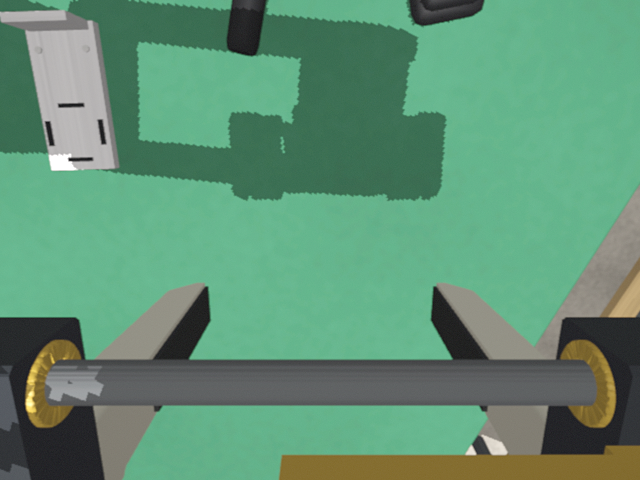

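The top view shows the stage with its corners near px (152,275), (372,284), (374,169). The microscope is on the left, the sled with its dish is around (305,215), and the open gate runs from (290,243) to (350,256). Next I'll enlarge both views.

Run:
```python
import cv2
a=cv2.imread('pics/top0.png'); b=cv2.imread('pics/side0.png')
cv2.imwrite('pics/top0c.png',cv2.resize(a[150:295,190:390],None,fx=4,fy=4,interpolation=cv2.INTER_CUBIC))
cv2.imwrite('pics/side0c.png',cv2.resize(b[170:340,260:460],None,fx=3.5,fy=3.5,interpolation=cv2.INTER_CUBIC))
```

```text
(no output)
```

View pics/top0c.png

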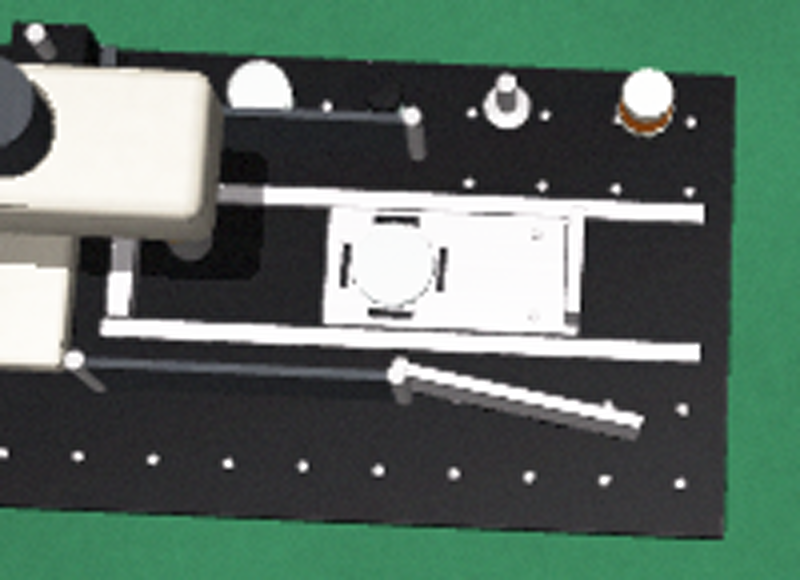

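View pics/side0c.png

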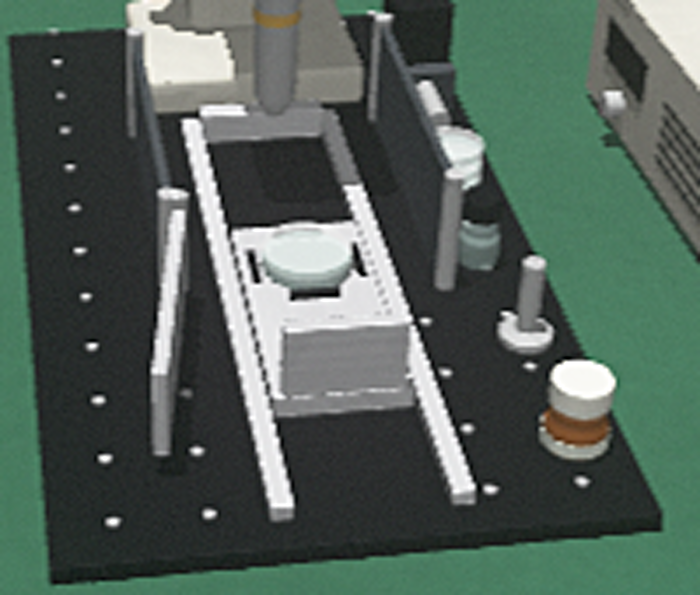

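```bash
cat > h.py <<'E'
import numpy as np, json
from scipy.spatial.transform import Rotation as R
from scipy.optimize import least_squares
def proj(c,P):
    K,o,rv=c; p=(np.atleast_2d(P)-o)@R.from_rotvec(rv).as_matrix(); u=p@K.T; return u[:,:2]/u[:,2:]
def ray(c,px,z):
    K,o,rv=c; d=R.from_rotvec(rv).as_matrix()@np.linalg.solve(K,[px[0],px[1],1]); return o+d*(z-o[2])/d[2]
def tri(c1,p1,c2,p2):
    A=[];b=[]
    for (K,o,rv),p in((c1,p1),(c2,p2)):
        d=R.from_rotvec(rv).as_matrix()@np.linalg.solve(K,[*p,1]); d/=np.linalg.norm(d)
        M=np.eye(3)-np.outer(d,d); A.append(M); b.append(M@o)
    return np.linalg.lstsq(np.vstack(A),np.hstack(b),rcond=None)[0]
def cam(n,fr=None):
    from cell import r
    f=fr or r.grab_frame(n); return (np.array(f["intrinsics"]),np.array(f["origin"]),np.array(f["rotation"]))
def st(s,P):  # stage->world
    P=np.atleast_2d(P); c,sn=np.cos(s[2]),np.sin(s[2])
    return np.c_[s[0]+c*P[:,0]-sn*P[:,1], s[1]+sn*P[:,0]+c*P[:,1], P[:,2]]
E
python3 - <<'E'
from h import *
import pickle
T=cam("top");S=cam("side"); pickle.dump((T,S),open('cams.pkl','wb'))
t=lambda u,v:((u+.5)/4-.5+190,(v+.5)/4-.5+150)
s=lambda u,v:((u+.5)/3.5-.5+260,(v+.5)/3.5-.5+170)
print("tri far rail outer corner",tri(T,t(705,205),S,s(474,489)))
print("tri near rail outer corner",tri(T,t(700,361),S,s(271,509)))
# push plate top outer corners: top view far (584,216) near(578,325); side: near (283,326) far(410,320)
print("pushplate far",tri(T,t(584,216),S,s(410,320)),"near",tri(T,t(579,326),S,s(283,326)))
print("gate edge top outerface? ",tri(T,t(642,420),S,s(170,372)))
print("jar top",tri(T,t(648,87),S,s(583,378)))
obs=[(T,t(705,205),[.054,-.2,.022]),(T,t(700,361),[-.054,-.2,.022]),(T,t(100,334),[-.054,.2,.022]),
(S,s(474,489),[.054,-.2,.022]),(S,s(271,509),[-.054,-.2,.022]),
(T,t(736,76),[.16,None,.012]),(T,t(722,538),[-.16,None,.012])]
def res(p):
    e=[]
    for c,px,P in obs:
        P=[p[3] if a is None else a for a in P]
        e+=list(proj(c,st(p,P))[0]-px)
    return e
q=least_squares(res,[.5,-.1,0,-.25],loss='soft_l1'); print(q.x,np.round(q.fun,1))
p=q.x
inv=lambda W:( np.array([[np.cos(p[2]),np.sin(p[2])],[-np.sin(p[2]),np.cos(p[2])]])@(np.array(W[:2])-p[:2]))
for n,c,px,z in [("pp far",T,t(584,216),.072),("pp near",T,t(579,326),.072),("pp farS",S,s(410,320),.072),("pp nearS",S,s(283,326),.072),
 ("gate edge far corner T",T,t(643,418),.084),("gate hinge end T",T,t(412,362),.084),("sled front T",T,t(330,206),.026),("sled front near",T,t(324,324),.026),
 ("gate edge S R",S,s(170,372),.084),("gate S L",S,s(152,374),.084),
 ("post hinge T",T,t(400,368),.087),("post far T",T,t(413,115),.087),("jar",T,t(648,87),.045),("post",T,t(507,82),.055)]:
    print(n,np.round(inv(ray(c,px,z))*1000,1))
for n,P in [("doorway",[0,0,.09]),("pushhome",[0,.01,.048]),("stop",[0,.18,.023]),("hinge",[-.079,-.006,.056]),("railend",[0,-.2,0])]: print(n,st(p,P))
E
```

```text
tri far rail outer corner [ 0.62671292 -0.25976902  0.02099195]
tri near rail outer corner [ 0.51984064 -0.25629418  0.01911866]
pushplate far [ 0.60737809 -0.17702462  0.07086858] near [ 0.5359473  -0.17435534  0.07264616]
gate edge top outerface?  [ 0.47151562 -0.21420054  0.08115407]
jar top [ 0.69690454 -0.21885677  0.05412463]
[ 0.578779   -0.05882131 -0.03439407 -0.21811082] [ 0.3  0.2  0.3  0.4  0.4 -0.  -0.3 -0.1 -1.  -0.8  0.  -3.4  0.1 -3.3]
pp far [  29.2 -116.9]
pp near [ -43.9 -116.9]
pp farS [  35.4 -117.8]
pp nearS [ -33.5 -114.8]
gate edge far corner T [-103.8 -159.5]
gate hinge end T [-75.  -11.9]
sled front T [40.4 53.2]
sled front near [-40.9  51.8]
gate edge S R [ -99.5 -161.9]
gate S L [-108.7 -162.4]
post hinge T [-79.8  -4.7]
post far T [87.3 -3.1]
jar [ 128.1 -156.5]
post [123.6 -62.1]
doorway [[ 0.578779   -0.05882131  0.09      ]]
pushhome [[ 0.57912287 -0.04882722  0.048     ]]
stop [[0.58496871 0.12107224 0.023     ]]
hinge [[ 0.49961939 -0.06210116  0.056     ]]
railend [[ 0.57190154 -0.25870302  0.        ]]
```

The two views agree. Rail tops triangulate at 19–21 mm (22 nominal) and the push-plate top at 71–73 mm (72 nominal). The sled is about 127 mm short of home and the gate is at about 1.74 rad. Next I'll work out the tool axes.

```bash
cat >> h.py <<'E'
STG=np.array([0.578779,-0.05882131,-0.03439407])
def ist(W):
    c,sn=np.cos(STG[2]),np.sin(STG[2]); d=np.array(W[:2])-STG[:2]; return np.array([c*d[0]+sn*d[1],-sn*d[0]+c*d[1]])
def plan(x,y,z,camdir=None):
    """tool-frame shift (cm) to stage pt"""
    from cell import r
    s=r.read_state(); M=R.from_rotvec(s['tool_rot']).as_matrix()
    W=st(STG,[x,y,z])[0]; print('t',round(float(s['clock']),2),'stage xy mm',np.round(ist(s['tool_pos'])*1000,1),'z',round(s['tool_pos'][2]*1000,1),'F',np.round(s['ft_force'],1),'w',round(float(s['width']),4))
    print('shift cm tool',np.round(M.T@(W-s['tool_pos'])*100,2)); 
    a=np.degrees(np.arctan2(M[1,0],M[0,0])); print('toolx yaw deg',round(a,2),'toolz',np.round(M[:,2],3),'q',np.round(s['qpos'],2))
    D=R.from_euler('z',STG[2]).as_matrix()
    Tm=D@np.array([[0,-1,0],[-1,0,0],[0,0,-1]],float).T if camdir is None else D@camdir
    print('turn to (x=-ys) deg',np.round(np.degrees(R.from_matrix(M.T@Tm).as_rotvec()),2))
E
python3 - <<'E'
from h import *
plan(0,-.16,.2)
from cell import r
s=r.read_state(); M=R.from_rotvec(s['tool_rot']).as_matrix(); c=cam("wrist"); print(M, M.T@(c[1]-s['tool_pos']))
E
```

```text
t 0.25 stage xy mm [-314.6 -498.7] z 218.1 F [0.  0.8 0.2] w 0.0931
shift cm tool [ 43.21 -16.41   1.83]
toolx yaw deg 24.34 toolz [-0.     0.001 -1.   ] q [-1.23  0.13  1.49 -0.    1.52 -0.09]
turn to (x=-ys) deg [-4.0000e-02  5.0000e-02  1.1631e+02]
[[ 9.11102593e-01  4.12179535e-01 -3.09854532e-04]
 [ 4.12179646e-01 -9.11102202e-01  8.46356234e-04]
 [ 6.65415727e-05 -8.98833091e-04 -9.99999594e-01]] [ 0.07234152  0.00032937 -0.1669103 ]
```

```bash
python3 -m crank '[[3,5.2,-2,0,0,0,0],[3,5.2,-2,0,0,0,0],[3,5.2,-2,0,0,0,0],[3,5.2,-2,0,0,0,0],[3,5.2,-2,0,0,0,0]]' && python3 -m crank '[[3,5.2,-2,0,0,0,0],[3,5.2,-2,0,0,0,0],[3,0,0,0,0,0,-10.6],[3,0,0,0,0,0,-10.6],[3,0,0,0,0,0,-10.6]]' && python3 -m crank '[[3,0,0,0,0,0,-10.6],[3,0,0,0,0,0,-10.6],[3,0,0,0,0,0,-10.7],[3,0,0,0,0,10,0],[3,0,0,0,0,10,0]]'; sed -i 's/np.array(\[\[0,-1,0\],\[-1,0,0\],\[0,0,-1\]\],float).T/np.array([[0,1,0],[1,0,0],[0,0,-1]],float)@R.from_euler("y",20,degrees=True).as_matrix()/' h.py; python3 -c "
from h import *
plan(0,-.16,.1)"
```

```text
clock: 0.92
tool_pos: [0.444, -0.347, 0.2188]
tool_rot: [3.071, 0.662, 0.0]
ft_force: [0.0, -0.8, 0.1]
width: 0.0478
clock: 1.55
tool_pos: [0.5214, -0.2687, 0.2185]
tool_rot: [-2.767, -1.488, 0.0]
ft_force: [-0.1, 0.3, 0.1]
width: 0.0295
clock: 2.17
tool_pos: [0.5221, -0.2685, 0.2203]
tool_rot: [-2.065, -2.001, -0.371]
ft_force: [-0.1, -0.5, -0.8]
width: 0.0299
t 2.17 stage xy mm [ -49.4 -211.5] z 220.3 F [-0.1 -0.5 -0.8] w 0.0299
shift cm tool [ 0.66  4.92 13.08]
toolx yaw deg 88.23 toolz [ 0.014  0.345 -0.938] q [-0.74  0.28  1.35  0.27  1.73 -0.69]
turn to (x=-ys) deg [ 0.12 -0.22  0.19]
```

```bash
python3 -m crank '[[3,0.1,2.5,4.5,0,0,0],[3,0,2.4,4.5,0,0,0.2],[3,0,0,0,0,0,0]]'
python3 - <<'E'
from h import *
from cell import r
import cv2
plan(0,-.14,.04)
for n in ["wrist","side","top"]:
    f=r.grab_frame(n); cv2.imwrite(f"pics/{n}1.png",f["frame"][:,:,::-1])
    if n=="wrist":
        c=cam(n,f); print(np.round(proj(c,st(STG,[[0.035,-.117,.072],[-.035,-.117,.072],[-.054,-.2,.022],[.054,-.2,.022]]))))
E
```

```text
clock: 2.55
tool_pos: [0.5698, -0.2364, 0.1295]
tool_rot: [-2.066, -1.99, -0.361]
ft_force: [-0.9, 0.2, 0.2]
width: 0.0298
t 2.55 stage xy mm [  -2.9 -177.8] z 129.5 F [-0.9  0.2  0.2] w 0.0298
shift cm tool [0.44 0.36 9.7 ]
toolx yaw deg 87.78 toolz [ 0.005  0.347 -0.938] q [-0.65  0.4   1.37  0.28  1.58 -0.64]
turn to (x=-ys) deg [-0.4  -0.27 -0.24]
[[386. 189.]
 [263. 190.]
 [244. 328.]
 [406. 328.]]
```

View pics/wrist1.png

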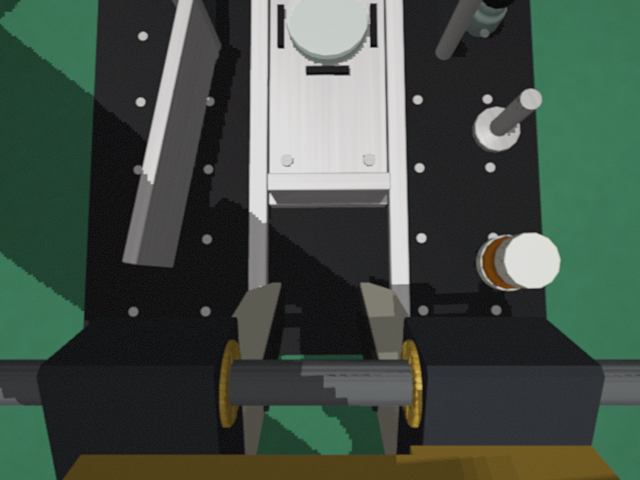

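View pics/side1.png

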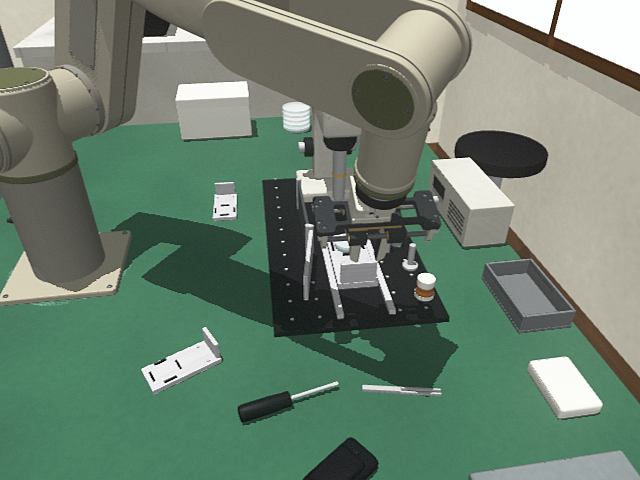

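The push plate's top back edge is at wrist px (268–388, 190), against a predicted (263–386, 189), so the pose is confirmed. The fingers are lined up behind it, and I'll lower them now.

```bash
python3 -m crank '[[3,0,0.4,4.7,0,0,0],[3,0.3,0,4.5,0,0,0],[3,0,0,0,0,0,0],[3,0,0,0,0,0,0]]'
python3 - <<'E'
from h import *
from cell import r
import cv2
plan(0,.003,.042)
for n in ["wrist"]:
    f=r.grab_frame(n); cv2.imwrite(f"pics/{n}2.png",f["frame"][:,:,::-1])
E
```

```text
clock: 3.2
tool_pos: [0.5778, -0.2067, 0.0521]
tool_rot: [-2.074, -1.998, -0.366]
ft_force: [0.2, -0.8, 0.3]
width: 0.0302
t 3.2 stage xy mm [   4.1 -147.8] z 52.1 F [ 0.2 -0.8  0.3] w 0.0302
shift cm tool [13.84 -0.46  6.07]
toolx yaw deg 87.87 toolz [ 0.015  0.34  -0.94 ] q [-0.61  0.45  1.46  0.29  1.43 -0.64]
turn to (x=-ys) deg [ 0.19  0.13 -0.15]
```

View pics/wrist2.png

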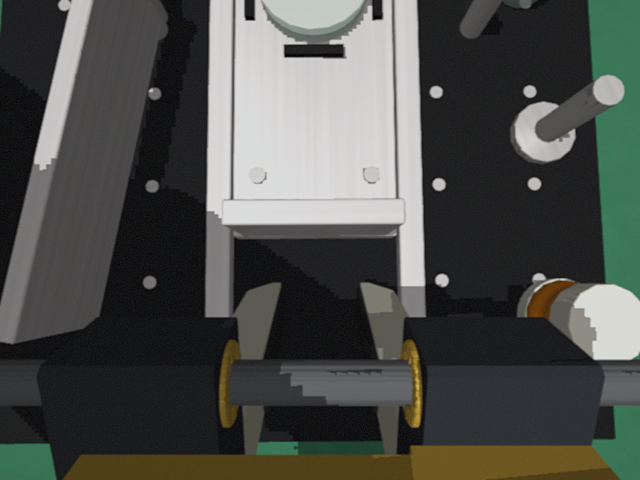

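```bash
python3 -m crank '[[3,-0.25,-0.3,0.75,0,0,0],[3,0.94,0,0.34,0,0,0],[3,0.47,0,0.17,0,0,0],[3,0.47,0,0.17,0,0,0],[3,0.47,0,0.17,0,0,0]]'; python3 -c "
from h import *
plan(0,.003,.045)"
```

```text
clock: 3.88
tool_pos: [0.5746, -0.1796, 0.0413]
tool_rot: [-2.072, -1.996, -0.364]
ft_force: [0.1, -1.7, 0.3]
width: 0.0303
t 3.88 stage xy mm [  -0.  -120.8] z 41.3 F [ 0.1 -1.7  0.3] w 0.0303
shift cm tool [11.77 -0.03  3.88]
toolx yaw deg 87.84 toolz [ 0.012  0.341 -0.94 ] q [-0.57  0.43  1.52  0.3   1.39 -0.62]
turn to (x=-ys) deg [ 0.01  0.04 -0.18]
```

```bash
python3 -m crank '[[3,0.55,0,0.18,0,0,0],[3,0.66,0,0.22,0,0,0],[3,0.66,0,0.22,0,0,0],[3,0.66,0,0.22,0,0,0],[3,0.66,0,0.22,0,0,0]]'
python3 - <<'E'
from h import *
from cell import r
import cv2
plan(0,.003,.045)
for n in ["wrist"]:
    f=r.grab_frame(n); cv2.imwrite(f"pics/{n}3.png",f["frame"][:,:,::-1])
E
```

```text
clock: 4.5
tool_pos: [0.5757, -0.1455, 0.0421]
tool_rot: [-2.072, -1.995, -0.364]
ft_force: [-0.4, -1.6, -1.7]
width: 0.03
t 4.5 stage xy mm [ -0.1 -86.7] z 42.1 F [-0.4 -1.6 -1.7] w 0.03
shift cm tool [ 8.53 -0.02  2.79]
toolx yaw deg 87.83 toolz [ 0.012  0.342 -0.94 ] q [-0.53  0.39  1.56  0.31  1.37 -0.58]
turn to (x=-ys) deg [-0.01 -0.   -0.19]
```

View pics/wrist3.png

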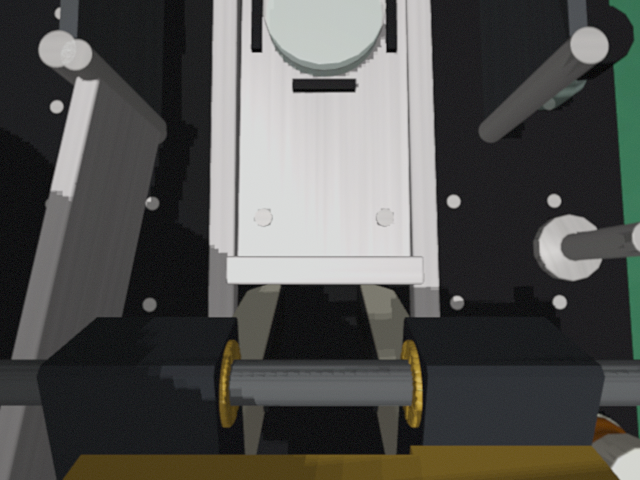

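The plate edge is at px (228–424, 284), against the fingertips. The sled is moving squarely and the dish is still seated at (325, 35).

```bash
python3 -m crank '[[3,0.66,0,0.235,0,0,0],[3,0.66,0,0.235,0,0,0],[3,0.66,0,0.235,0,0,0],[3,0.66,0,0.235,0,0,0],[3,0.66,0,0.235,0,0,0]]'; python3 -m crank '[[3,0.66,0,0.235,0,0,0],[3,0.66,0,0.235,0,0,0],[3,0.66,0,0.235,0,0,0],[3,0.66,0,0.235,0,0,0]]'
python3 - <<'E'
from h import *
from cell import r
import cv2
plan(0,.003,.042)
for n in ["wrist","side","top"]:
    f=r.grab_frame(n); cv2.imwrite(f"pics/{n}4.png",f["frame"][:,:,::-1])
    if n=='wrist':
        c=cam(n,f)
        print(proj(c,st(STG,[[x,y,.072] for x in(-.035,.035) for y in (-.02,-.01,0,.01)])).round())
E
```

```text
clock: 5.18
tool_pos: [0.577, -0.1106, 0.0423]
tool_rot: [-2.072, -1.995, -0.364]
ft_force: [0.3, -1.5, -1.4]
width: 0.0299
clock: 5.68
tool_pos: [0.578, -0.0826, 0.0425]
tool_rot: [-2.072, -1.995, -0.364]
ft_force: [-0.6, -0.8, -0.1]
width: 0.03
t 5.67 stage xy mm [  0.1 -23.8] z 42.5 F [-0.6 -0.8 -0.1] w 0.03
shift cm tool [ 2.5  -0.02  0.96]
toolx yaw deg 87.83 toolz [ 0.012  0.342 -0.94 ] q [-0.44  0.34  1.63  0.33  1.33 -0.5 ]
turn to (x=-ys) deg [-0.01 -0.   -0.19]
[[219. 298.]
 [219. 269.]
 [220. 241.]
 [220. 213.]
 [417. 297.]
 [416. 269.]
 [416. 240.]
 [415. 213.]]
```

View pics/wrist4.png

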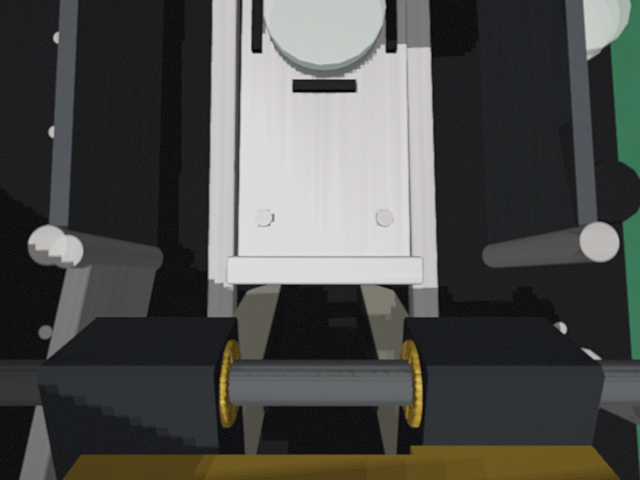

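View pics/side4.png

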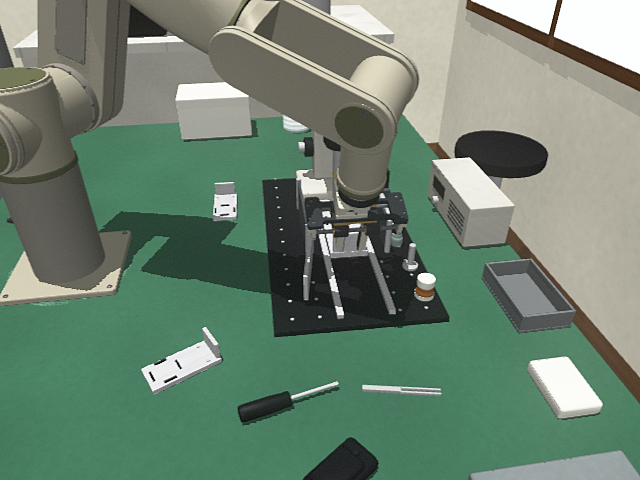

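The plate edge at px row 284 puts its back face at y ≈ -15 mm, leaving about 25 mm to go. I'll continue, then creep into the stop while watching the force.

```bash
python3 -m crank '[[3,0.66,0,0.24,0,0,0],[3,0.66,0,0.24,0,0,0],[3,0.47,0,0.17,0,0,0],[3,0.28,0,0.1,0,0,0]]'; python3 -m crank '[[3,0.19,0,0.07,0,0,0],[3,0.19,0,0.07,0,0,0]]';python3 -c "
from h import *
plan(0,.003,.042)"
```

```text
clock: 6.32
tool_pos: [0.5789, -0.0607, 0.0426]
tool_rot: [-2.072, -1.996, -0.364]
ft_force: [0.8, -2.1, 1.0]
width: 0.0301
clock: 6.58
tool_pos: [0.5791, -0.057, 0.0426]
tool_rot: [-2.072, -1.995, -0.364]
ft_force: [0.4, -2.6, 0.6]
width: 0.03
t 6.58 stage xy mm [0.3 1.8] z 42.6 F [ 0.4 -2.6  0.6] w 0.03
shift cm tool [ 0.09 -0.03  0.1 ]
toolx yaw deg 87.82 toolz [ 0.012  0.342 -0.94 ] q [-0.4   0.32  1.65  0.34  1.32 -0.47]
turn to (x=-ys) deg [ 0.01  0.01 -0.19]
```

```bash
for i in 1; do python3 -m crank '[[3,0.1,0,0.03,0,0,0],[3,0.1,0,0.03,0,0,0]]'; python3 -m crank '[[3,0.1,0,0.03,0,0,0]]'; python3 -m crank '[[3,0.1,0,0.03,0,0,0]]'; done
```

```text
clock: 6.82
tool_pos: [0.5794, -0.0559, 0.0427]
tool_rot: [-2.073, -1.996, -0.363]
ft_force: [0.6, -7.4, -1.3]
width: 0.0301
clock: 6.95
tool_pos: [0.5798, -0.0557, 0.0428]
tool_rot: [-2.075, -1.997, -0.363]
ft_force: [1.1, -11.6, -0.4]
width: 0.0298
clock: 7.08
tool_pos: [0.5802, -0.0555, 0.0431]
tool_rot: [-2.076, -1.998, -0.363]
ft_force: [1.8, -13.7, -0.4]
width: 0.0302
```

The force rose to 14 N with motion stalled at TCP y ≈ +3, which fits home given the 8 mm offset. I'll look, then back off.

```bash
python3 -m crank '[[3,0.1,0,0.03,0,0,0],[3,0,0,0,0,0,0],[3,-0.47,0,-0.17,0,0,0],[3,-1.9,0,-0.68,0,0,0],[3,-2.8,0,-1.0,0,0,0]]'
python3 - <<'E'
from h import *
from cell import r
import cv2
plan(0,.003,.042)
for n in ["wrist","side","top"]:
    f=r.grab_frame(n); cv2.imwrite(f"pics/{n}5.png",f["frame"][:,:,::-1])
    if n=='wrist':
        c=cam(n,f)
        print(proj(c,st(STG,[[x,y,.072] for x in(-.035,.035) for y in (0,.01,.02)])).round())
E
```

```text
clock: 7.7
tool_pos: [0.5768, -0.107, 0.0424]
tool_rot: [-2.07, -1.996, -0.364]
ft_force: [0.1, -0.5, 0.3]
width: 0.0299
t 7.7 stage xy mm [ -0.3 -48.2] z 42.4 F [ 0.1 -0.5  0.3] w 0.0299
shift cm tool [4.8  0.02 1.79]
toolx yaw deg 87.9 toolz [ 0.011  0.343 -0.939] q [-0.47  0.36  1.6   0.32  1.35 -0.54]
turn to (x=-ys) deg [-0.06 -0.05 -0.12]
[[222. 174.]
 [223. 147.]
 [223. 120.]
 [416. 173.]
 [415. 146.]
 [414. 120.]]
```

View pics/wrist5.png

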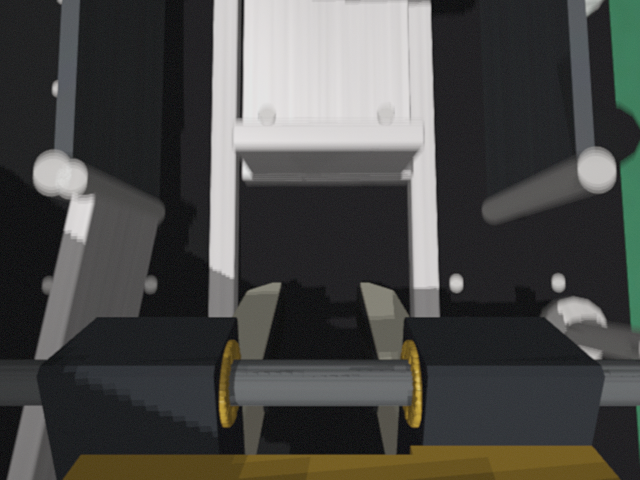

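The plate back edge is at row ~150, against a predicted 147 at y=10, so the sled is home to within the blur. Next I'll raise, close the fingers and go round to the robot side of the gate.

```bash
python3 -m crank '[[0,0.6,0,-4.6,0,0,0],[0,0.6,0,-4.6,0,0,0],[0,-1.6,-5,-0.6,0,0,0],[0,-1.6,-5,-0.6,0,0,0],[0,-1.6,-5,-0.6,0,0,0]]'; python3 -m crank '[[0,0,0,0,0,0,0],[0,0,0,0,0,0,0]]'
python3 - <<'E'
from h import *
from cell import r
import cv2
plan(-.155,-.118,.05)
for n in ["wrist","side","top"]:
    f=r.grab_frame(n); cv2.imwrite(f"pics/{n}6.png",f["frame"][:,:,::-1])
E
```

```text
clock: 8.48
tool_pos: [0.4232, -0.1721, 0.1337]
tool_rot: [-2.07, -1.996, -0.364]
ft_force: [0.0, -0.5, 0.0]
width: 0.0004
clock: 8.72
tool_pos: [0.4251, -0.1723, 0.134]
tool_rot: [-2.072, -1.995, -0.365]
ft_force: [0.4, 0.1, 0.0]
width: 0.0008
t 8.72 stage xy mm [-149.7 -118.7] z 134.0 F [0.4 0.1 0. ] w 0.0008
shift cm tool [-2.82 -0.53  7.92]
toolx yaw deg 87.82 toolz [ 0.013  0.342 -0.94 ] q [-0.72 -0.02  1.84  0.27  1.54 -0.72]
turn to (x=-ys) deg [ 0.05 -0.01 -0.2 ]
```

View pics/wrist6.png

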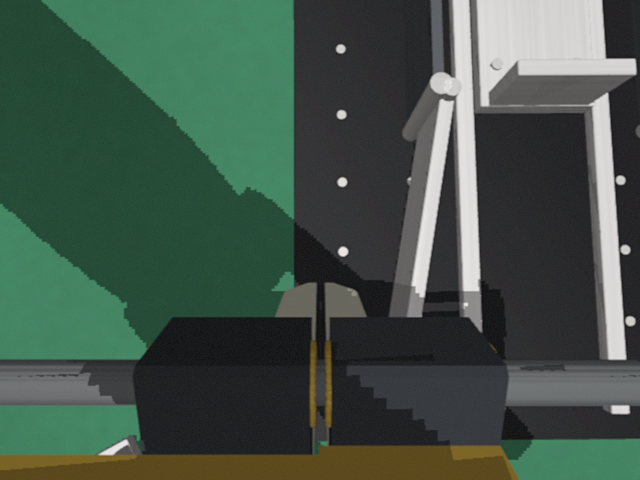

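View pics/side6.png

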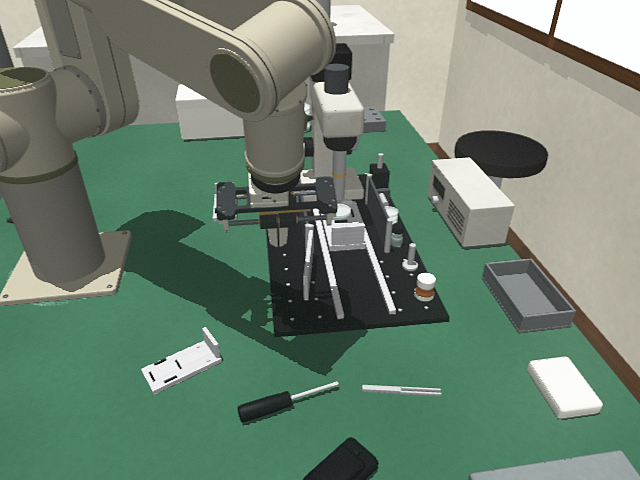

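The closed fingers are at px (320, 290), left of the gate (405, 310), and the sled plate is inside the doorway. I'll lower, then compute the sweep.

```bash
python3 -m crank '[[0,-1.4,-0.2,4,0,0,0],[0,-1.4,-0.2,4,0,0,0],[0,0,0,0,0,0,0]]'
python3 - <<'E'
from h import *
plan(-.15,-.118,.05)
from cell import r
import cv2
f=r.grab_frame("wrist"); cv2.imwrite("pics/wrist7.png",f["frame"][:,:,::-1])
s=r.read_state(); prev=np.r_[ist(s['tool_pos']),s['tool_pos'][2]]
for q in np.linspace(1.74,0,15):
    d=.004+.0175*abs(np.sin(q))+.0075*abs(np.cos(q)); rr=.12
    P=np.array([-.079+rr*np.cos(q)-d*np.sin(q),-.006-rr*np.sin(q)-d*np.cos(q),.05])
    D=(P-prev)*100; prev=P
    print(round(q,2),np.round(P*1000),' row', np.round([.94*D[1]+.342*D[2],D[0],.342*D[1]-.94*D[2]],2))
E
```

```text
clock: 9.25
tool_pos: [0.4187, -0.1688, 0.0462]
tool_rot: [-2.066, -1.99, -0.362]
ft_force: [-0.5, 0.4, -0.4]
width: 0.0004
t 9.25 stage xy mm [-156.2 -115.4] z 46.2 F [-0.5  0.4 -0.4] w 0.0004
shift cm tool [-0.11  0.62 -0.45]
toolx yaw deg 87.78 toolz [ 0.006  0.346 -0.938] q [-0.72  0.09  1.91  0.27  1.39 -0.77]
turn to (x=-ys) deg [-0.33 -0.26 -0.24]
1.74 [-121. -120.   50.]  row [-0.32  3.33 -0.29]
1.62 [-106. -125.   50.]  row [-0.41  1.52 -0.15]
1.49 [ -91. -127.   50.]  row [-0.23  1.47 -0.08]
1.37 [ -77. -128.   50.]  row [-0.07  1.45 -0.03]
1.24 [ -62. -127.   50.]  row [0.1  1.48 0.04]
1.12 [ -47. -124.   50.]  row [0.28 1.48 0.1 ]
0.99 [ -33. -119.   50.]  row [0.47 1.46 0.17]
0.87 [ -19. -112.   50.]  row [0.66 1.41 0.24]
0.75 [  -5. -103.   50.]  row [0.84 1.32 0.3 ]
0.62 [  7. -92.  50.]  row [1.01 1.21 0.37]
0.5 [ 17. -80.  50.]  row [1.17 1.07 0.43]
0.37 [ 26. -66.  50.]  row [1.32 0.9  0.48]
0.25 [ 33. -51.  50.]  row [1.43 0.7  0.52]
0.12 [ 38. -34.  50.]  row [1.53 0.49 0.56]
0.0 [ 41. -18.  50.]  row [1.59 0.26 0.58]
```

View pics/wrist7.png

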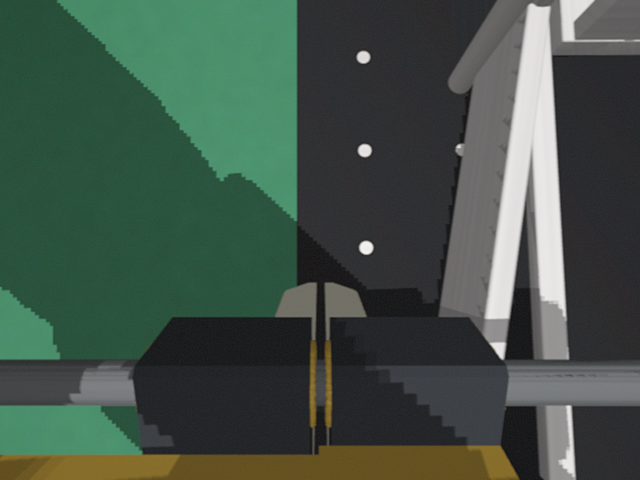

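```bash
python3 -m crank '[[0,-0.2,1.7,-0.3,0,0,0],[0,-0.2,1.6,0,0,0,0],[0,-0.4,1.5,-0.15,0,0,0],[0,-0.2,1.5,-0.1,0,0,0],[0,0,0,0,0,0,0]]'
python3 - <<'E'
from h import *
plan(-.077,-.128,.05)
from cell import r
import cv2
f=r.grab_frame("wrist"); cv2.imwrite("pics/wrist8.png",f["frame"][:,:,::-1])
E
```

```text
clock: 9.93
tool_pos: [0.4854, -0.1858, 0.0531]
tool_rot: [-2.073, -1.999, -0.365]
ft_force: [0.3, 0.2, -0.4]
width: 0.0006
t 9.93 stage xy mm [ -89.  -130.1] z 53.1 F [ 0.3  0.2 -0.4] w 0.0006
shift cm tool [0.1  1.2  0.36]
toolx yaw deg 87.95 toolz [ 0.014  0.34  -0.94 ] q [-0.67  0.23  1.74  0.28  1.39 -0.71]
turn to (x=-ys) deg [ 0.15  0.11 -0.08]
```

View pics/wrist8.png

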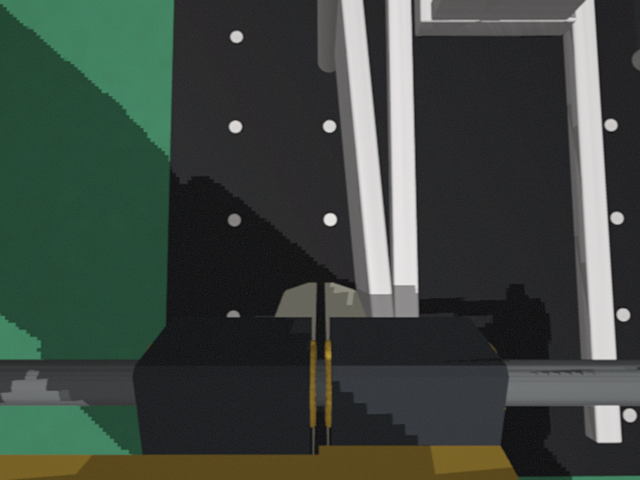

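The gate top now runs from (350, 20) to (380, 300), in contact with the fingers and swinging shut. Continuing the arc.

```bash
python3 -m crank '[[0,0.05,1.2,0.2,0,0,0],[0,0.1,1.5,0.1,0,0,0],[0,0.28,1.5,0.1,0,0,0],[0,0.47,1.46,0.17,0,0,0],[0,0.66,1.4,0.24,0,0,0]]'
python3 - <<'E'
from h import *
plan(-.019,-.112,.05)
from cell import r
import cv2
f=r.grab_frame("wrist"); cv2.imwrite("pics/wrist9.png",f["frame"][:,:,::-1])
E
```

```text
clock: 10.6
tool_pos: [0.5554, -0.1696, 0.0482]
tool_rot: [-2.072, -1.995, -0.364]
ft_force: [-0.9, -0.7, 0.2]
width: 0.0005
t 10.6 stage xy mm [ -19.5 -111.5] z 48.2 F [-0.9 -0.7  0.2] w 0.0005
shift cm tool [ 0.02  0.05 -0.18]
toolx yaw deg 87.83 toolz [ 0.012  0.342 -0.94 ] q [-0.58  0.37  1.58  0.3   1.39 -0.62]
turn to (x=-ys) deg [-0.01 -0.01 -0.18]
```

View pics/wrist9.png

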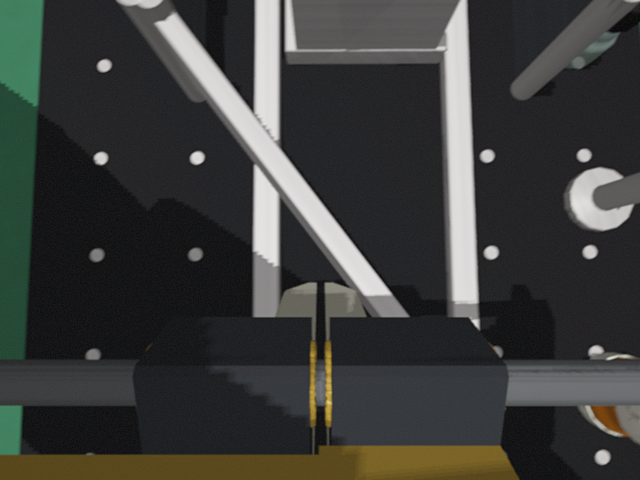

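```bash
python3 -m crank '[[0,0.84,1.32,0.3,0,0,0],[0,1,1.2,0.37,0,0,0],[0,1.17,1.07,0.43,0,0,0],[0,1.3,0.9,0.48,0,0,0],[0,1.2,0.6,0.43,0,0,0]]'; python3 -m crank '[[0,0.9,0.4,0.33,0,0,0],[0,0.7,0.2,0.25,0,0,0],[0,0.4,0,0.14,0,0,0]]'
python3 - <<'E'
from h import *
plan(.041,-.018,.05)
from cell import r
import cv2
f=r.grab_frame("wrist"); cv2.imwrite("pics/wrist10.png",f["frame"][:,:,::-1])
E
```

```text
clock: 11.28
tool_pos: [0.608, -0.1123, 0.0482]
tool_rot: [-2.071, -1.995, -0.364]
ft_force: [-1.0, -1.1, 0.0]
width: 0.0005
clock: 11.65
tool_pos: [0.6143, -0.0921, 0.0484]
tool_rot: [-2.072, -1.995, -0.364]
ft_force: [0.4, -0.3, 0.5]
width: 0.0005
t 11.65 stage xy mm [ 36.7 -32. ] z 48.4 F [ 0.4 -0.3  0.5] w 0.0005
shift cm tool [1.37 0.43 0.32]
toolx yaw deg 87.84 toolz [ 0.012  0.342 -0.94 ] q [-0.43  0.42  1.51  0.33  1.36 -0.48]
turn to (x=-ys) deg [ 0.    0.01 -0.18]
```

View pics/wrist10.png

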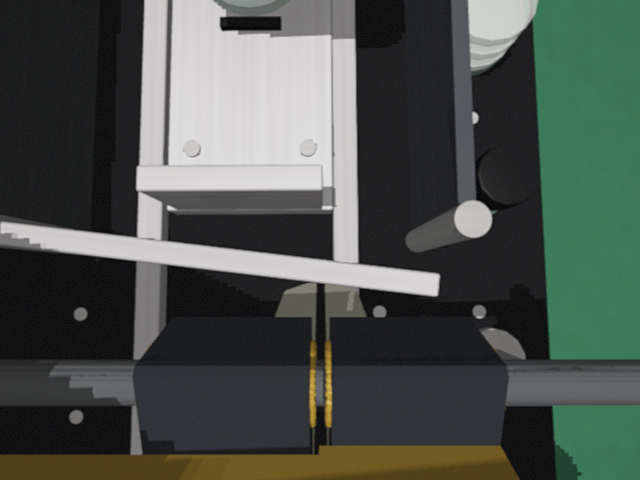

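The gate's free edge is at (437, 285), about 0.12 rad from shut. I'll creep it closed.

```bash
python3 -m crank '[[0,0.47,0,0.17,0,0,0],[0,0.38,0,0.13,0,0,0],[0,0.19,0,0.07,0,0,0]]'; python3 -m crank '[[0,0.19,0,0.07,0,0,0]]'; python3 -m crank '[[0,0.14,0,0.05,0,0,0]]';python3 -m crank '[[0,0.1,0,0.03,0,0,0]]'; python3 -c "
from h import *
plan(.041,-.018,.05)"
```

```text
clock: 12.08
tool_pos: [0.6146, -0.0812, 0.0484]
tool_rot: [-2.072, -1.995, -0.364]
ft_force: [0.3, 0.4, -0.3]
width: 0.0004
clock: 12.2
tool_pos: [0.6147, -0.0793, 0.0484]
tool_rot: [-2.072, -1.995, -0.364]
ft_force: [-0.3, -0.5, 0.2]
width: 0.0003
clock: 12.32
tool_pos: [0.6148, -0.0778, 0.0484]
tool_rot: [-2.072, -1.995, -0.364]
ft_force: [1.1, -0.7, -0.2]
width: 0.0004
clock: 12.45
tool_pos: [0.6149, -0.0771, 0.0484]
tool_rot: [-2.072, -1.995, -0.364]
ft_force: [-0.4, -2.6, 0.0]
width: 0.0006
t 12.45 stage xy mm [ 36.7 -17. ] z 48.4 F [-0.4 -2.6  0. ] w 0.0006
shift cm tool [-0.04  0.43 -0.18]
toolx yaw deg 87.83 toolz [ 0.012  0.341 -0.94 ] q [-0.4   0.41  1.52  0.33  1.35 -0.46]
turn to (x=-ys) deg [ 0.01  0.03 -0.19]
```

```bash
python3 -m crank '[[0,0.1,0,0.03,0,0,0]]'; python3 -m crank '[[0,0.1,0,0.03,0,0,0]]';  python3 -m crank '[[0,0,0,0,0,0,0]]'
python3 - <<'E'
from h import *
plan(.041,-.018,.05)
from cell import r
import cv2
f=r.grab_frame("wrist"); cv2.imwrite("pics/wrist11.png",f["frame"][:,:,::-1])
print(proj(cam("wrist",f),st(STG,[[x,y,.084] for x in(-.05,.077) for y in (-.01,-.002)])).round())
E
```

```text
clock: 12.58
tool_pos: [0.6149, -0.0768, 0.0485]
tool_rot: [-2.073, -1.996, -0.363]
ft_force: [-0.1, -7.0, -0.5]
width: 0.0009
clock: 12.7
tool_pos: [0.6149, -0.0766, 0.0485]
tool_rot: [-2.074, -1.996, -0.362]
ft_force: [-1.0, -10.5, -0.1]
width: 0.0004
clock: 12.82
tool_pos: [0.6149, -0.0767, 0.0485]
tool_rot: [-2.075, -1.996, -0.362]
ft_force: [-1.2, -8.8, 0.3]
width: 0.0003
t 12.82 stage xy mm [ 36.8 -16.6] z 48.5 F [-1.2 -8.8  0.3] w 0.0003
shift cm tool [-0.08  0.42 -0.19]
toolx yaw deg 87.79 toolz [ 0.012  0.339 -0.941] q [-0.4   0.41  1.53  0.33  1.35 -0.46]
turn to (x=-ys) deg [ 0.04  0.16 -0.23]
[[ 63. 291.]
 [ 64. 268.]
 [437. 289.]
 [436. 266.]]
```

View pics/wrist11.png

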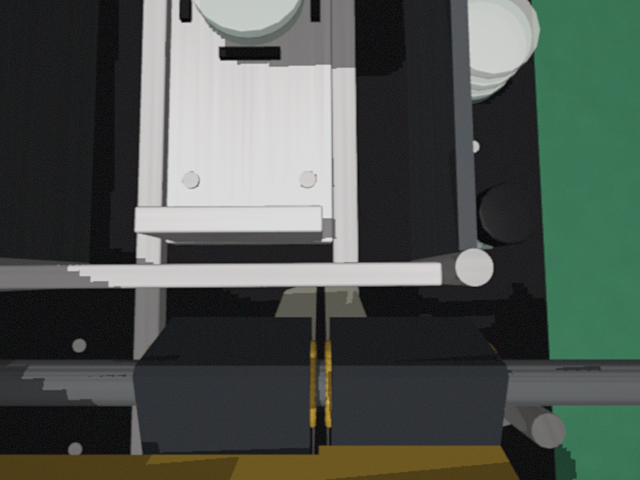

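The gate top lies at rows 262–287 straight across to the far post, against a predicted 267–290, and the force reached a hard stop of about 10 N. It's shut, so I'll back straight off and lift away.

```bash
python3 -m crank '[[0,-0.2,0,-0.07,0,0,0],[0,-0.3,0,-0.1,0,0,0],[0,-1.9,0,-0.68,0,0,0],[0,-3.8,0,-1.4,0,0,0],[0,0.6,0,-4.5,0,0,0]]'; python3 -m crank '[[0,0.6,0,-4.5,0,0,0],[0,0,0,-4.5,0,0,0],[0,-4.5,0,-1.6,0,0,0],[0,-4.5,0,-1.6,0,0,0],[0,0,0,0,0,0,0]]'
python3 - <<'E'
from h import *
plan(.041,-.018,.05)
from cell import r
import cv2
for n in ["wrist","side","top"]:
    f=r.grab_frame(n); im=f["frame"][:,:,::-1]; cv2.imwrite(f"pics/{n}12.png",im)
    c=cam(n,f)
    if n=="side": cv2.imwrite("pics/side12c.png",cv2.resize(im[170:340,260:460],None,fx=3.5,fy=3.5,interpolation=cv2.INTER_CUBIC))
    if n=="wrist": print(proj(c,st(STG,[[-.04,.18,.026],[.04,.18,.026],[-.035,.01,.072],[.035,.01,.072],[.077,-.01,.084],[-.07,-.01,.084]])).round())
E
```

```text
clock: 13.5
tool_pos: [0.6089, -0.1522, 0.0888]
tool_rot: [-2.071, -1.987, -0.359]
ft_force: [0.1, 0.3, 0.5]
width: -0.0
clock: 14.12
tool_pos: [0.6065, -0.2755, 0.178]
tool_rot: [-2.077, -1.991, -0.364]
ft_force: [-0.1, 0.6, -0.2]
width: 0.0004
t 14.12 stage xy mm [  35.2 -215.6] z 178.0 F [-0.1  0.6 -0.2] w 0.0004
shift cm tool [14.2   0.46 18.78]
toolx yaw deg 87.56 toolz [ 0.013  0.341 -0.94 ] q [-0.66  0.5   1.16  0.28  1.69 -0.62]
turn to (x=-ys) deg [ 0.05  0.04 -0.44]
[[ 228. -173.]
 [ 322. -174.]
 [ 219.  -23.]
 [ 317.  -24.]
 [ 378.  -10.]
 [ 163.   -8.]]
```

View pics/wrist12.png

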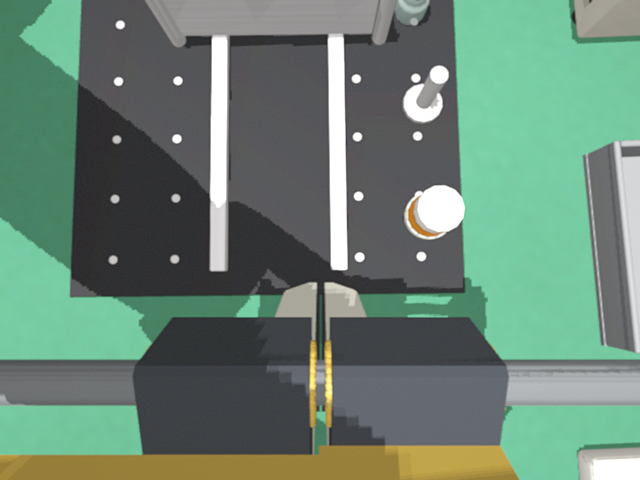

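View pics/side12.png

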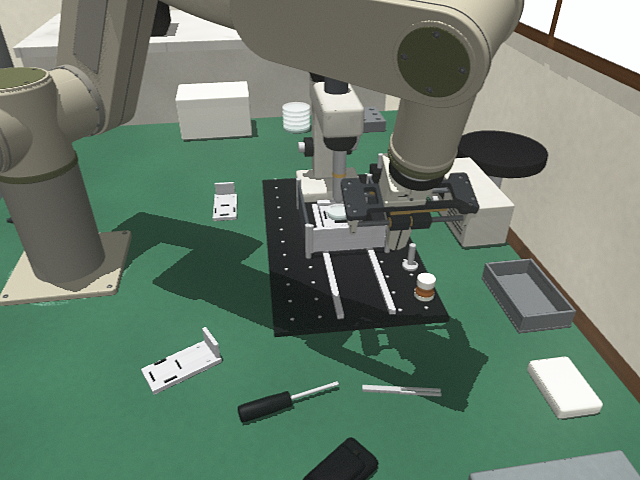

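View pics/top12.png

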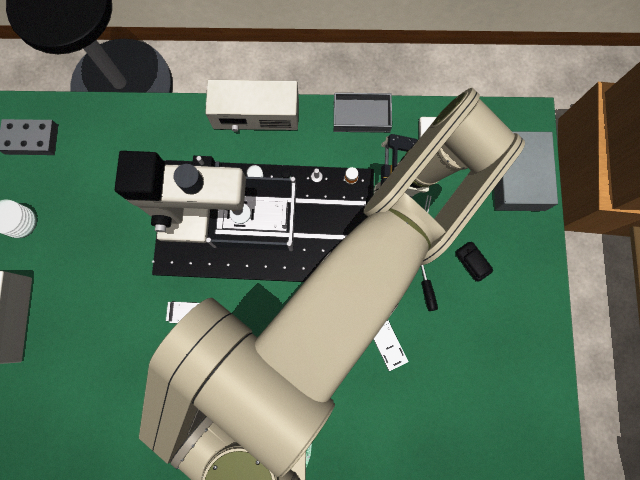

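Run:
```python
import cv2
a=cv2.imread('pics/top12.png'); cv2.imwrite('pics/top12c.png',cv2.resize(a[155:275,185:325],None,fx=5,fy=5,interpolation=cv2.INTER_CUBIC))
a=cv2.imread('pics/side12.png'); cv2.imwrite('pics/side12d.png',cv2.resize(a[170:270,280:420],None,fx=5,fy=5,interpolation=cv2.INTER_CUBIC))
from h import *; import pickle
T,S=pickle.load(open('cams.pkl','rb'))
P=[[-.04,.18,.026],[-.04,.01,.072],[-.035,.01,.072],[.077,-.01,.084],[.077,-.002,.084],[-.07,-.01,.084]]
print(((proj(T,st(STG,P))-[185,155])*5+2).round())
```

```text
[[190. 367.]
 [503. 363.]
 [503. 354.]
 [554. 140.]
 [538. 140.]
 [537. 418.]]
```

View pics/top12c.png

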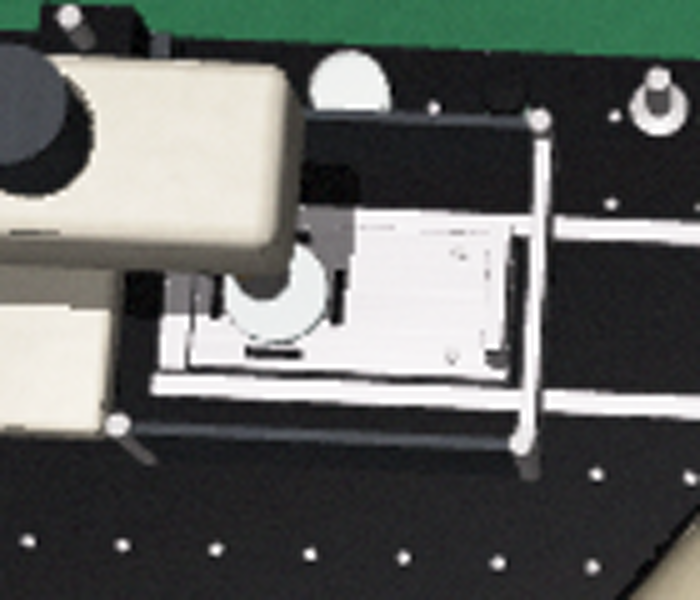

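View pics/side12d.png

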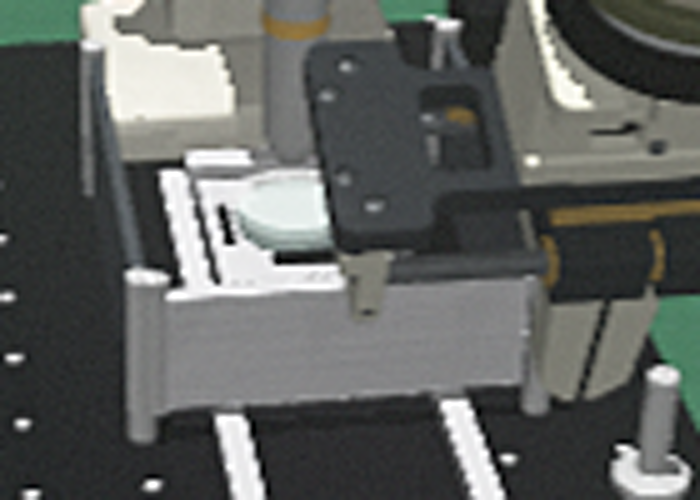

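The sled's front edge is at crop column 190, exactly where home predicts, and it meets the stop. The dish sits within its ribs, the gate lies straight across post to post, and the bystanders look unmoved. Handing in.

```bash
python3 -c "
from cell import r
print(r.read_state()['ft_force']); print(r.hand_in())"
```

```text
[-0.17307383  0.53475145  0.71810895]
the job is handed in; nothing more can be done
None
```

The sled is home against the end stop and the gate is shut behind it. I handed the job in at about 14.3 s of the 56 s allowed, with the arm clear of everything; no verdict was reported.

- **Sled:** I pushed it about 127 mm with both fingertips until it stalled on the stop, where the force was still rising at about 14 N. In the last top view its front edge was where home predicts. One wrist view put the push plate at y ≈ 9 mm instead of 10 mm, within that picture's blur and the 2 mm calibration. A thin dark line shows between sled and stop; I took it for the height step, not a gap, and did not check it further.
- **Gate:** I swung it from about 1.74 rad to its stop with the closed fingertips, reaching a hard stop of about 10 N. Both last views show it straight across the doorway, post to post, after the fingers left.
- **Dish and bystanders:** The dish is still seated between its ribs and was never touched. The jar, post, dishes, driver, tweezers and mouse look unmoved by eye. I did not measure them, and the vial was only partly in view.

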